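# Open the large gate valve to its stop and back it off a quarter turn

### The job

Two brass gate valves with crank wheels stand on the bench. Open the larger one fully: crank its wheel anticlockwise (seen from above) by the upright handle, for more than a full turn, until you feel it come up against its stop; then back it off a quarter turn clockwise so that it cannot seize open, and let go. Leave the wheel of the smaller valve as it is.

Things in the scene. Friction and masses are not known exactly. Their poses are not given: they have to be found in the camera images.
- large_valve: The larger of two brass gate valves, fixed to the bench by its 95 x 85 mm foot plate, with a short flanged pipe body along its own y. Origin: centre of the underside of the foot plate, on the bench; own z is up and is the axis of the wheel. The grey handwheel on top lies level, its rim's middle plane 115 mm above the bench, rim centre-line radius 50 mm, rim bar 11 mm thick; the hub stays at or below rim height.
- large_wheel (a joint): Turn of the large valve's handwheel, in rad, counted through all turns: 0 is shut, the value grows as it is turned anticlockwise seen from above (opening), and it meets a hard stop at 12.57 (two turns open). Friction takes about 2 to 3 N at the handle; it stays where it is left, and the wheel does not rise or sink as it turns. It starts 1.2 to 1.65 turns short of the stop. At 0, and again at 6.28 and at the stop, the handle lies on the valve's own -x side of the axis.
- large_grip (a point): Point to grip on the large valve's crank handle, on the handle's axis: a plain upright black cylinder, 18 mm in diameter and 46 mm tall, standing on the rim 50 mm from the wheel's axis, from 122 to 168 mm above the bench. The point is 18 mm below its top, 150 mm above the bench. The handle spins freely on its pin, so a gripper may hold it and go round the circle without turning.
- small_grip (a point): The same point on the crank handle of the smaller valve, which has the same form but only 62 percent of the size (handle 12 mm in diameter and 30 mm tall, 31 mm from its wheel's axis, top 109 mm above the bench). To be left alone.

How it is judged:
By the outcome, as a careful person would: the job done as asked, in the order asked, and still so for the second after the job is handed in, with the robot touching nothing.
It also fails if it takes over 51 s, if anything falls off the work surface, if the arm or the gripper's body presses on something with over 40 N, if the wrist force passes 120 N, or if a joint passes its speed limit or range.

### The arm

A 6-joint arm with a two-finger parallel gripper is mounted at the origin on a cart in front of the work surface, level with it; the furniture and walls round the work are solid. World frame = base frame: x ahead of the robot, y to its left, z up, the work surface at z = 0. Lengths are in mm, angles in degrees, forces in N, time in s.
With the tool pointing down it reaches from about 275 to 875 mm from the base axis. Payload 12.5 kg.
Tool frame: the origin (TCP) lies midway between the tips of the shut fingers; the grasp point (between the pads) lies 19 mm behind it; z points along the fingers, y is the direction in which the jaws open and shut (so a half turn about z gives the same grasp; the last joint's range is limited). The gripper opens to 85 mm and grips with 20 to 120 N. Pads are 22 mm wide; open, the fingers measure 114 mm over their backs; the gripper's body (76 mm by 85 mm) begins 54 mm behind the grasp point. The pads swing forward as they close: fully open they stand 13 mm farther back than shut.
Start: joints at [65.627, 20.094, 94.641, -0, 65.266, -4.847], TCP at [183.801, 518.364, 231.29] pointing down, gripper open.
Joint ranges: [-157.81, 157.81], [-45, 120.19], [0.68, 151.7], [-89.99, 269.99], [4.06, 180], [-164.3, 164.3]. Speed limits (degrees/s): [127.2, 127.2, 159.86, 180, 180, 180].

### API

Orientations are given as [roll, pitch, yaw] about the fixed x, y, z axes, in that order (R = Rz(yaw) Ry(pitch) Rx(roll)).
In Python, from workcell import robot, imaging, recognise, masks_of, landmark_of gives the robot as it stands.
- The arm moves only by the tool jog_arm, never from a script. Its argument "deltas" is a list of rows, each a list of 2 entries, a list of its own where there are three numbers: the shift along the tool's x, y, z in cm, then the turn about the tool's z in rad. A call has 1 to 8 rows; each row is the pose to reach, as a shift and turn from the pose commanded when the call began, along the tool's axes at that moment; what a row does not reach only later rows make up. A row lasts 1/8 s, in which the tool goes at most 62.5 mm and 10.7 degrees, less where a joint would pass 70% of its speed; a pose out of reach is approached as far as the arm can. A call with a gripper value outside its range is refused whole. "claw" is the closure in counts, from 0 (fully open) to 255 (shut), set as the call begins (left out, the last holds). The fingers move at their own pace and stop on an object; "squeeze" is the grip in N (left out, the last holds). Time passes only in rows, so rows that repeat a pose let the fingers close. It gives the time, the measured TCP pose, the force and the opening at its end, in the units of the state.
- robot.state(): the state, without advancing time (a new reading comes with each control period).
- imaging.snapshot(name): name is "scene" or "top"; returns a dict with "color" (420x560x3 uint8, red, green, blue), "vertical_fov" (degrees; the focal length in pixels is half the picture's height over the tangent of half this angle, whatever the lens; pixels are square), "cx", "cy" (the principal point, pixels), "position" and "orientation" of the camera in the world. Camera axes: x right, y up, looking along -z (the intrinsics and any distortion apply to the point x, -y, -z); pixel columns grow to the right and rows downward; lengths in mm; the calibration is good to about 2 mm. A picture is of the moment at which its call begins. There is no depth.
- robot.hand_in(): hands the job in, once; it reports no verdict.
Trained networks look in the newest picture that a camera, given by its name, has taken for a name from the list of things; names that differ only in an ending like _2 or _b are one class to them, and where a whole thing is asked for, a point or a joint stands for the part that bears it (a point fixed in the world has none). Each returns a list of dicts, best first, with "conf" (0 to 1); they miss things now and then, are a little off and sometimes report something else, mostly with a low value. They report only what shows in the picture. A call takes as long as a camera call.
- recognise(camera, query): "position" ([column, row] in pixels, amid what is visible of it).
- masks_of(camera, query): "mask" (420x560 bool, what is visible of it) and "position" ([column, row] in pixels, amid what is visible of it).
- landmark_of(camera, query): "position" ([column, row] in pixels: a listed point, or the origin of a listed thing).
The state is a dict: "clock": time; "joint_positions": joint angles; "qd": joint speeds; "tau": joint torques, N m; "tcp_pos": TCP position; "orientation": TCP orientation; "ft_force": force on the tool from outside, world axes, zero at the start; "moment": the same for the moment, N m; "opening": finger opening in mm.
Only numpy, scipy, OpenCV 4.12 (cv2) and the standard library are available. Lean on these libraries where they do the work, as an engineer would, in place of code of your own. Each camera call takes 0.05 s, during which the arm holds its last target. There are 200 camera calls.

## Working session

There is one attempt and no reset: what is moved stays moved. The work goes in short steps, Python scripts to look and compute and a tool call to move; the robot and the scene stay as the last step left them, time stands still between calls to the robot, and variables do not carry over. Pictures are saved under pics/ and viewed, about 8 in all and at most 12, crops included, and the job is handed in when it is done.

Besides the shell and the picture viewer there is one more tool, called after "Request:" as name(argument=value, ...) on one line, values as JSON. jog_arm: Moves the arm, as the interface text tells. Its arguments: {"type":"object","properties":{"deltas":{"type":"array","items":{"type":"array"}},"claw":{"type":"number"},"squeeze":{"type":"number"}},"required":["deltas"]}

```bash
mkdir -p pics
cat > h.py <<'E'
import numpy as np, cv2
from workcell import robot, imaging, recognise, masks_of, landmark_of
from scipy.spatial.transform import Rotation as R
def rot(o):
    o=np.array(o,float)
    if o.shape==(3,3): return o
    return R.from_euler('xyz',o,degrees=True).as_matrix() if o.size==3 else R.from_quat(o).as_matrix()
def ray(s,p):
    f=210/np.tan(np.radians(s['vertical_fov']/2))
    d=np.array([(p[0]-s['cx'])/f,-(p[1]-s['cy'])/f,-1]); return rot(s['orientation'])@d
def at(s,p,z):
    d=ray(s,p);c=np.array(s['position']);return c+d*(z-c[2])/d[2]
def proj(s,P):
    f=210/np.tan(np.radians(s['vertical_fov']/2))
    q=rot(s['orientation']).T@(np.array(P)-s['position']); return [s['cx']+f*q[0]/-q[2], s['cy']+f*q[1]/q[2]]
E
python3 - <<'E'
from h import *
st=robot.state();print(st)
ims=[]
for n in("scene","top"):
    s=imaging.snapshot(n);ims.append(s['color'])
    print(n,{k:v for k,v in s.items() if k!='color'})
    for q,z in(("large_valve",0),("large_grip",150),("small_grip",97)):
        for r in landmark_of(n,q)[:3]: print(q,r['conf'],r['position'],at(s,r['position'],z).round(1))
    for r in recognise(n,"large_wheel")[:3]: print('wheel',r['conf'],r['position'],at(s,r['position'],115).round(1))
for n,i in zip(("scene","top"),ims): cv2.imwrite(f'pics/{n}0.png',i[:,:,::-1])
E
```

```text
{'clock': 0.0, 'joint_positions': array([ 6.56272271e+01,  2.01257817e+01,  9.46760684e+01, -2.06597121e-05,
        6.52669756e+01, -4.84765223e+00]), 'qd': array([ 0.05291105, -0.00306376,  0.05758053, -0.01695374,  0.0414244 ,
        0.01599776]), 'tau': array([-3.17256017e-03, -5.06092823e+01, -2.91408902e+01, -2.44114717e-04,
        4.58823240e-03, -3.29216402e-05]), 'tcp_pos': array([183.66409243, 518.07738768, 230.75047233]), 'orientation': array([-1.79931419e+02, -5.79753118e-03,  1.60474884e+02]), 'ft_force': array([ 2.91422168e-01, -4.23485582e-01,  3.39926066e-04]), 'moment': array([-0.0046801 , -0.01829173, -0.0176275 ]), 'opening': 85.18274900144654}
scene {'vertical_fov': 51.032810175421005, 'cx': 277.92083307187227, 'cy': 211.77214314878768, 'position': array([  46.79371016, -614.90173184,  672.61770683]), 'orientation': array([ 48.31586344,  -0.26942059, -43.44363626])}
large_valve 0.88 [228.6, 210.9] [487.7  11.2   0. ]
large_grip 0.67 [225.3, 137.8] [536.   66.3 150. ]
large_grip 0.57 [230.3, 213.0] [ 388.1 -134.9  150. ]
small_grip 0.83 [362.2, 264.3] [ 505.7 -347.1   97. ]
wheel 0.9 [224.3, 170.5] [486.9  11.9 115. ]
top {'vertical_fov': 49.85050130405227, 'cx': 276.4457092660007, 'cy': 205.03926416766024, 'position': array([ 359.07057346, -169.50519961,  976.96544293]), 'orientation': array([ 7.18181250e+00,  1.02379156e-02, -8.95536999e+01])}
large_valve 0.93 [195.4, 202.5] [486.4   8.4   0. ]
large_grip 0.88 [158.2, 172.0] [523.6  52.1 150. ]
small_grip 0.85 [366.2, 184.1] [ 513.  -345.3   97. ]
wheel 0.57 [180.8, 191.3] [493.   16.3 115. ]
```

Run:
```python
import cv2,numpy as np
a=cv2.imread('pics/scene0.png');b=cv2.imread('pics/top0.png')
cv2.imwrite('pics/a1.png',cv2.resize(a,(784,588)))
cv2.imwrite('pics/b1.png',cv2.resize(b,(784,588)))
```

```text
(no output)
```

View pics/a1.png

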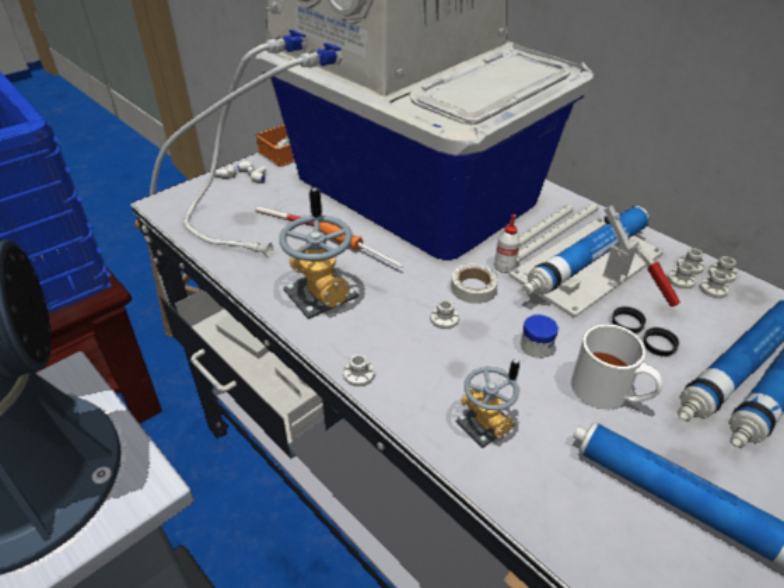

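View pics/b1.png

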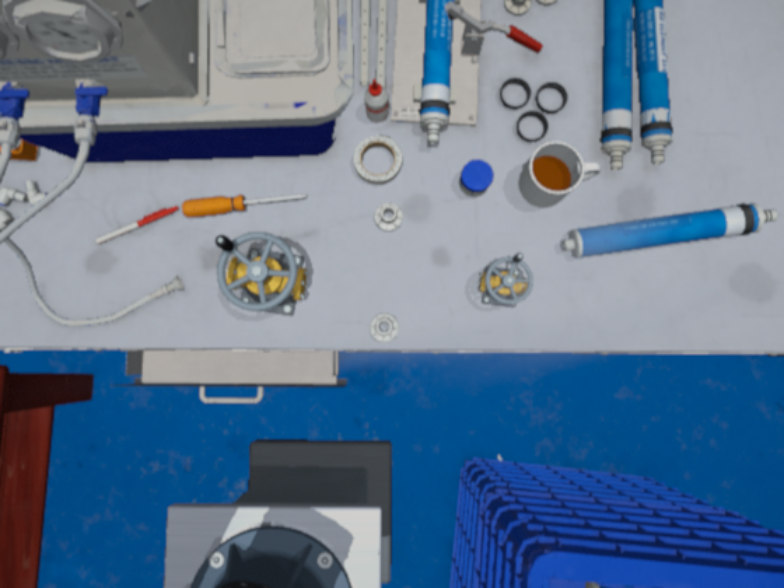

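Run:
```python
from h import *
from scipy.optimize import least_squares
S=[imaging.snapshot(n) for n in("scene","top")]
obs=[]
for n,s in zip(("scene","top"),S):
    m=max(masks_of(n,"large_wheel"),key=lambda r:r['conf']);M=m['mask'].astype(np.uint8)
    print(n,m['conf'],M.sum(),cv2.boundingRect(M))
    g=landmark_of(n,"large_grip"); g=g[0]['position']
    hub=[225,169.3] if n=="scene" else [184.3,192.9]
    o=landmark_of(n,"large_valve")[0]['position']; obs.append((hub,g,o))
    crop=s['color'][90:250,120:320] if n=="scene" else s['color'][120:260,120:280]
    cv2.imwrite(f'pics/c_{n}.png',cv2.resize(crop[:,:,::-1],None,fx=3.7,fy=3.7,interpolation=2))
def res(p):
    c=np.array(p[:2]);r=[]
    for s,(h,g,o) in zip(S,obs):
        r+=list(np.subtract(proj(s,[*c,115]),h))+list(np.subtract(proj(s,[*(c+50*np.array([np.cos(p[2]),np.sin(p[2])])),150]),g))+list(np.subtract(proj(s,[*c,0]),o))
    return r
f=least_squares(res,[487,12,.8]);print(f.x,np.degrees(f.x[2]),np.round(f.fun,1))
c=f.x
print(c[:2]+50*np.array([np.cos(c[2]),np.sin(c[2])]))
for u in((340,120),(200,130)): print('bin edge top',[at(S[1],np.array(u)/1.4,z).round() for z in(0,200,250)])
for u in((448,258),(435,150),(300,175)): print('bin scene',at(S[0],np.array(u)/1.4,0).round())
```

```text
scene 0.67 954 (199, 134, 52, 52)
top 0.9 1349 (155, 167, 57, 55)
[489.26347215  10.46304569   0.89306609] 51.16891791135693 [ 0.6  1.  -0.   6.2 -0.1 -0.5 -0.5  0.3  0.1 -0.2 -2.5 -2.3]
[520.61479705  49.41294205]
bin edge top [array([753., -91.,   0.]), array([ 672., -107.,  200.]), array([ 652., -111.,  250.])]
bin edge top [array([734., 134.,   0.]), array([657.,  72., 200.]), array([638.,  56., 250.])]
bin scene [715. -66.   0.]
bin scene [983. 220.   0.]
bin scene [696. 339.   0.]
```

```bash
python3 -c "
import cv2,numpy as np
a=cv2.imread('pics/c_scene.png');b=cv2.imread('pics/c_top.png');print(a.shape,b.shape)
h=min(a.shape[0],b.shape[0]);cv2.imwrite('pics/c2.png',cv2.resize(np.hstack([a[:h],b[:h]]),None,fx=.6,fy=.6))"
```

```text
(592, 740, 3) (518, 592, 3)
```

View pics/c2.png

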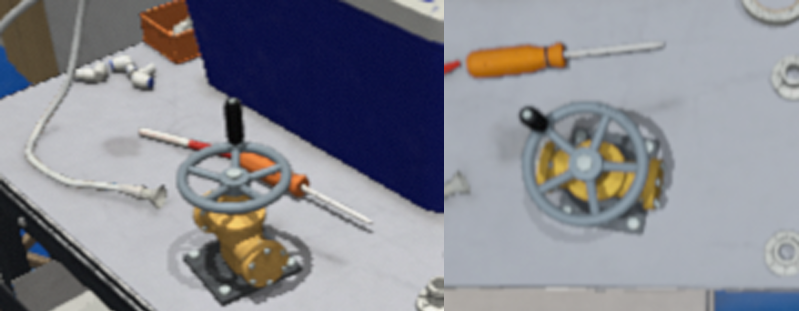

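Run:
```python
from h import *
Rt=R.from_euler('xyz',[180,0,160.474],degrees=True).as_matrix()
p0=np.array([183.8,518.4,231.3])
for q in([330,150,240],[521,49.5,235]): print((Rt.T@(np.array(q)-p0)/10).round(2))
```

```text
[-26.09 -29.83  -0.87]
[-47.45 -32.92  -0.37]
```

Request:
jog_arm(deltas=[[[-3.3,-3.7,-0.1],-0.04],[[-6.5,-7.5,-0.2],-0.08],[[-9.8,-11.2,-0.3],-0.12],[[-13,-14.9,-0.4],-0.16],[[-16.3,-18.6,-0.5],-0.21],[[-19.6,-22.4,-0.6],-0.25],[[-22.8,-26.1,-0.7],-0.29],[[-26.1,-29.8,-0.9],-0.341]], claw=60, squeeze=60)

```text
clock: 1.9
tcp_pos: [330.5, 148.8, 240.5]
orientation: [180.0, 0.0, -179.9]
ft_force: [0.8, 0.2, 0.6]
opening: 65.4
```

Request:
jog_arm(deltas=[[[-4.8,-2.5,0.1],0],[[-9.6,-5.0,0.3],0],[[-14.4,-7.5,0.4],0],[[-19.1,-9.95,0.5],0],[[-19.1,-9.95,0.5],0],[[-19.1,-9.95,0.5],0]])

```text
clock: 2.65
tcp_pos: [520.6, 50.9, 235.0]
orientation: [180.0, -0.1, -180.0]
ft_force: [-0.7, -0.3, -0.0]
opening: 65.5
```

Run:
```python
from h import *
o=[]
for n in("scene","top"):
    s=imaging.snapshot(n); P=proj(s,robot.state()['tcp_pos']); print(n,P,proj(s,[520.6,49.4,168]))
    for r in landmark_of(n,"large_grip")[:2]: print(r['conf'],r['position'],at(s,r['position'],150).round(1))
    x,y=map(int,P); y0=max(0,y-60);x0=max(0,x-70);print(x0,y0)
    o.append(cv2.resize(np.ascontiguousarray(s['color'][y0:y0+140,x0:x0+140,::-1]),(392,392),interpolation=2))
cv2.imwrite('pics/d.png',np.hstack(o))
print(robot.state()['tcp_pos'])
```

```text
scene [np.float64(220.79174527658773), np.float64(107.5639707803193)] [np.float64(223.94837664810734), np.float64(136.3361943443307)]
0.71 [225.6, 141.6] [526.9  53.8 150. ]
150 47
top [np.float64(145.25270566164338), np.float64(163.6832815400333)] [np.float64(157.03454216316794), np.float64(171.6536298388993)]
0.74 [158.6, 172.2] [523.2  51.3 150. ]
75 103
[520.65014024  51.35182454 235.63830108]
```

View pics/d.png

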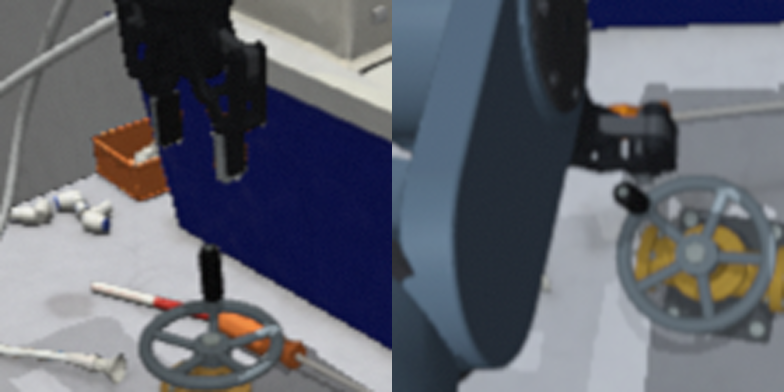

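Request:
jog_arm(deltas=[[[0,0,3],0],[[0,0,6],0],[[0,0,8.5],0],[[0,0,10.2],0],[[0,0,10.2],0]])

```text
clock: 3.48
tcp_pos: [520.7, 51.0, 132.8]
orientation: [-180.0, -0.1, -180.0]
ft_force: [-0.1, -0.4, 0.2]
opening: 65.0
```

Request:
jog_arm(deltas=[[[0,0,0],0],[[0,0,0],0],[[0,0,0],0],[[0,0,0],0],[[0,0,0],0],[[0,0,0],0]], claw=255)

```text
clock: 4.22
tcp_pos: [521.5, 50.6, 134.1]
orientation: [-180.0, 0.1, -180.0]
ft_force: [-1.7, -1.9, 6.7]
opening: 16.6
```

Run:
```python
from h import *
o=[]
print(robot.state())
for n in("scene","top"):
    s=imaging.snapshot(n); x,y=map(int,proj(s,[521,50,131])); y0=max(0,y-90);x0=max(0,x-70)
    o.append(cv2.resize(np.ascontiguousarray(s['color'][y0:y0+140,x0:x0+140,::-1]),(392,392),interpolation=2))
cv2.imwrite('pics/e.png',np.hstack(o))
```

```text
{'clock': 4.225, 'joint_positions': array([ 4.61243611e-01,  2.45906585e+01,  1.03618320e+02, -1.70720803e-02,
        5.17398704e+01, -8.95386142e+01]), 'qd': array([-0.02793842,  0.04824221,  0.03204075, -0.03019076, -0.08456461,
        0.01501285]), 'tau': array([ 5.18819913e-01, -4.74835503e+01, -2.37779313e+01,  2.23827716e-01,
       -5.93893491e-01,  2.15775028e-03]), 'tcp_pos': array([521.45863291,  50.63747506, 134.13040151]), 'orientation': array([-1.79986998e+02,  5.12566956e-02, -1.79989571e+02]), 'ft_force': array([-1.73176665, -1.86930985,  6.66015005]), 'moment': array([-0.16253376,  0.37205441, -0.02321465]), 'opening': 16.562700319584614}
```

View pics/e.png

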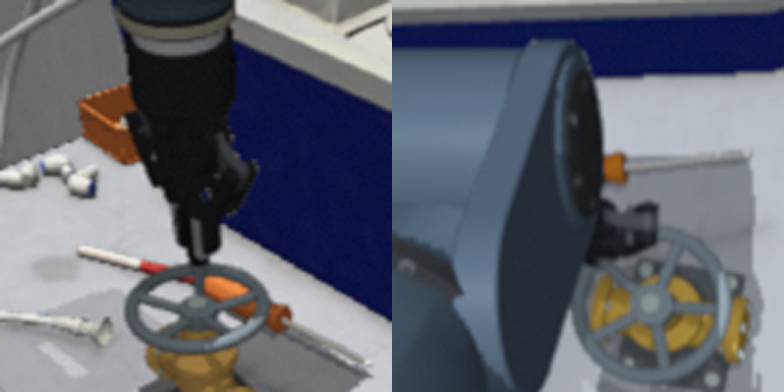

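```bash
cat > c.py <<'E'
import numpy as np,sys,json
a0,st=map(float,sys.argv[1:3])
for k in range(int(sys.argv[3])):
    a=a0+8*k*st; t=np.radians(a+st*np.arange(1,9)); b=np.radians(a)
    print(a,json.dumps([[[round(-5*(np.cos(u)-np.cos(b)),2),round(5*(np.sin(u)-np.sin(b)),2),0],0] for u in t]))
E
python3 c.py 52 12 5
```

```text
52.0 [[[0.89, 0.55, 0], 0], [[1.87, 0.91, 0], 0], [[2.9, 1.06, 0], 0], [[3.95, 0.98, 0], 0], [[4.95, 0.7, 0], 0], [[5.87, 0.21, 0], 0], [[6.68, -0.47, 0], 0], [[7.32, -1.29, 0], 0]]
148.0 [[[0.46, -0.94, 0], 0], [[0.71, -1.95, 0], 0], [[0.75, -3.0, 0], 0], [[0.57, -4.03, 0], 0], [[0.17, -5.0, 0], 0], [[-0.41, -5.86, 0], 0], [[-1.16, -6.59, 0], 0], [[-2.05, -7.14, 0], 0]]
244.0 [[[-0.98, -0.36, 0], 0], [[-2.02, -0.5, 0], 0], [[-3.06, -0.43, 0], 0], [[-4.06, -0.14, 0], 0], [[-4.99, 0.35, 0], 0], [[-5.79, 1.02, 0], 0], [[-6.43, 1.84, 0], 0], [[-6.89, 2.78, 0], 0]]
340.0 [[[-0.25, 1.01, 0], 0], [[-0.29, 2.06, 0], 0], [[-0.11, 3.09, 0], 0], [[0.28, 4.06, 0], 0], [[0.87, 4.92, 0], 0], [[1.62, 5.65, 0], 0], [[2.51, 6.2, 0], 0], [[3.49, 6.56, 0], 0]]
436.0 [[[1.04, 0.15, 0], 0], [[2.08, 0.07, 0], 0], [[3.08, -0.22, 0], 0], [[4.01, -0.71, 0], 0], [[4.81, -1.38, 0], 0], [[5.45, -2.2, 0], 0], [[5.91, -3.14, 0], 0], [[6.16, -4.16, 0], 0]]
```

Request:
jog_arm(deltas=[[[0.89,0.55,0],0],[[1.87,0.91,0],0],[[2.9,1.06,0],0],[[3.95,0.98,0],0]])

```text
clock: 4.82
tcp_pos: [481.8, 61.8, 134.1]
orientation: [179.9, 0.1, -180.0]
ft_force: [1.6, 6.1, 7.8]
opening: 16.4
```

Request:
jog_arm(deltas=[[[1.0,-0.28,0],0],[[1.92,-0.77,0],0],[[2.73,-1.45,0],0],[[3.37,-2.27,0],0]])

```text
clock: 5.32
tcp_pos: [446.7, 38.9, 134.0]
orientation: [179.9, -0.1, -180.0]
ft_force: [-5.2, 5.9, 13.8]
opening: 16.4
```

Request:
jog_arm(deltas=[[[0.46,-0.94,0],0],[[0.71,-1.95,0],0],[[0.75,-3.0,0],0],[[0.57,-4.03,0],0]])

```text
clock: 5.82
tcp_pos: [441.3, -2.2, 134.0]
orientation: [180.0, -0.1, -180.0]
ft_force: [-3.9, 2.0, 13.6]
opening: 16.5
```

Request:
jog_arm(deltas=[[[-0.4,-0.97,0],0],[[-0.98,-1.83,0],0],[[-1.73,-2.56,0],0],[[-2.62,-3.11,0],0]])

```text
clock: 6.32
tcp_pos: [468.4, -33.2, 134.0]
orientation: [180.0, 0.0, -180.0]
ft_force: [0.0, 6.4, 10.2]
opening: 16.3
```

Request:
jog_arm(deltas=[[[-0.98,-0.36,0],0],[[-2.02,-0.5,0],0],[[-3.06,-0.43,0],0],[[-4.06,-0.14,0],0],[[-4.99,0.35,0],0],[[-5.79,1.02,0],0],[[-6.43,1.84,0],0],[[-6.89,2.78,0],0]])

```text
clock: 7.32
tcp_pos: [536.2, -4.9, 134.0]
orientation: [180.0, -0.1, -180.0]
ft_force: [-10.3, 0.0, 15.7]
opening: 16.4
```

Request:
jog_arm(deltas=[[[-0.25,1.01,0],0],[[-0.29,2.06,0],0],[[-0.11,3.09,0],0],[[0.28,4.06,0],0],[[0.87,4.92,0],0],[[1.62,5.65,0],0],[[2.51,6.2,0],0],[[3.49,6.56,0],0]])

```text
clock: 8.32
tcp_pos: [502.8, 60.6, 134.1]
orientation: [180.0, 0.2, -180.0]
ft_force: [2.5, -0.2, 6.4]
opening: 16.2
```

Request:
jog_arm(deltas=[[[1.04,0.15,0],0],[[2.08,0.07,0],0],[[3.08,-0.22,0],0],[[4.01,-0.71,0],0]])

```text
clock: 8.82
tcp_pos: [461.7, 54.2, 134.0]
orientation: [179.9, 0.0, -180.0]
ft_force: [-2.0, 6.8, 10.7]
opening: 16.6
```

```bash
python3 - <<'E'
from h import *
s=robot.state();print(s['tcp_pos'],s['ft_force'],s['moment'])
d=s['tcp_pos'][:2]-[489.3,10.5];print(np.degrees(np.arctan2(d[1],d[0])),np.hypot(*d))
E
python3 c.py 484 4 3
```

```text
[461.68705604  54.18864328 134.04985892] [-1.95653937  6.75501614 10.71338012] [1.16124648 0.19026806 0.00390451]
122.29449967401625 51.68338442279115
484.0 [[[0.28, -0.21, 0], 0], [[0.55, -0.43, 0], 0], [[0.8, -0.67, 0], 0], [[1.03, -0.93, 0], 0], [[1.25, -1.21, 0], 0], [[1.44, -1.5, 0], 0], [[1.62, -1.8, 0], 0], [[1.77, -2.11, 0], 0]]
516.0 [[[0.13, -0.32, 0], 0], [[0.24, -0.66, 0], 0], [[0.32, -0.99, 0], 0], [[0.38, -1.34, 0], 0], [[0.42, -1.68, 0], 0], [[0.43, -2.03, 0], 0], [[0.42, -2.38, 0], 0], [[0.38, -2.73, 0], 0]]
548.0 [[[-0.06, -0.34, 0], 0], [[-0.15, -0.68, 0], 0], [[-0.25, -1.01, 0], 0], [[-0.38, -1.34, 0], 0], [[-0.54, -1.65, 0], 0], [[-0.71, -1.95, 0], 0], [[-0.91, -2.24, 0], 0], [[-1.12, -2.52, 0], 0]]
```

Approach the stop (expected near 530°) in small steps, a few at a time.

Request:
jog_arm(deltas=[[[0.28,-0.21,0],0],[[0.55,-0.43,0],0],[[0.8,-0.67,0],0],[[1.03,-0.93,0],0],[[1.25,-1.21,0],0],[[1.44,-1.5,0],0],[[1.62,-1.8,0],0],[[1.77,-2.11,0],0]])

```text
clock: 9.82
tcp_pos: [443.4, 32.6, 134.0]
orientation: [179.9, -0.1, -180.0]
ft_force: [-6.5, 5.7, 17.1]
opening: 16.4
```

Request:
jog_arm(deltas=[[[0.13,-0.32,0],0],[[0.24,-0.66,0],0]])

```text
clock: 10.07
tcp_pos: [441.0, 25.9, 133.9]
orientation: [179.9, -0.1, -180.0]
ft_force: [-7.2, 5.0, 17.1]
opening: 16.3
```

Request:
jog_arm(deltas=[[[0.08,-0.33,0],0],[[0.14,-0.68,0],0]])

```text
clock: 10.32
tcp_pos: [439.7, 19.5, 134.0]
orientation: [179.9, -0.1, 180.0]
ft_force: [-4.3, 27.4, 16.7]
opening: 16.3
```

Request:
jog_arm(deltas=[[[0.03,-0.34,0],0]])

```text
clock: 10.45
tcp_pos: [439.6, 18.8, 134.0]
orientation: [179.5, -0.0, 179.8]
ft_force: [-2.1, 53.1, 15.7]
opening: 16.4
```

```bash
python3 c.py 536 -12 1
```

```text
536.0 [[[-0.18, 1.03, 0], 0], [[-0.57, 2.0, 0], 0], [[-1.16, 2.87, 0], 0], [[-1.91, 3.59, 0], 0], [[-2.8, 4.15, 0], 0], [[-3.78, 4.5, 0], 0], [[-4.81, 4.65, 0], 0], [[-5.86, 4.58, 0], 0]]
```

Request:
jog_arm(deltas=[[[-0.18,1.03,0],0],[[-0.57,2.0,0],0],[[-1.16,2.87,0],0],[[-1.91,3.59,0],0],[[-2.8,4.15,0],0],[[-3.78,4.5,0],0],[[-4.81,4.65,0],0],[[-5.86,4.58,0],0]])

```text
clock: 11.45
tcp_pos: [499.0, 61.5, 134.1]
orientation: [180.0, 0.0, -180.0]
ft_force: [-3.5, -1.5, 10.7]
opening: 16.1
```

Request:
jog_arm(deltas=[[[0,0,0],0]])

```text
clock: 11.58
tcp_pos: [500.0, 61.2, 134.1]
orientation: [180.0, 0.1, -180.0]
ft_force: [3.5, 2.1, 7.2]
opening: 16.5
```

Request:
jog_arm(deltas=[[[0,0,0],0],[[0,0,0],0],[[0,0,0],0],[[0,0,0],0]], claw=60)

```text
clock: 12.08
tcp_pos: [499.0, 60.7, 133.2]
orientation: [-180.0, -0.0, -180.0]
ft_force: [0.1, 0.2, 0.6]
opening: 65.6
```

Request:
jog_arm(deltas=[[[0,0,-2],0],[[0,0,-5],0],[[0,0,-8],0],[[0,0,-11],0],[[3,2,-12],0],[[7,5,-12],0],[[11,8,-12],0],[[14,10,-12],0]])

```text
clock: 13.08
tcp_pos: [357.6, 161.4, 253.3]
orientation: [180.0, -0.0, -180.0]
ft_force: [-0.3, 0.5, -0.4]
opening: 65.5
```

Run:
```python
from h import *
o=[]
print(robot.state()['ft_force'],robot.state()['tcp_pos'])
for n in("scene","top"):
    s=imaging.snapshot(n)
    for q,z in(("large_grip",150),("small_grip",97)):
        for r in landmark_of(n,q)[:2]:
            P=at(s,r['position'],z); print(n,q,r['conf'],r['position'],P.round(1),np.degrees(np.arctan2(P[1]-10.5,P[0]-489.3)).round(1))
    for a in(70,80,90): print(a,np.round(proj(s,[489.3+50*np.cos(np.radians(a)),10.5+50*np.sin(np.radians(a)),168]),1))
    x,y=map(int,proj(s,[489,10,131])); y0=max(0,y-80);x0=max(0,x-70);print(x0,y0)
    o.append(cv2.resize(np.ascontiguousarray(s['color'][y0:y0+140,x0:x0+140,::-1]),(392,392),interpolation=2))
cv2.imwrite('pics/f.png',np.hstack(o))
```

```text
[-0.29044541  0.47901074 -0.43446905] [357.55897329 161.42775515 253.27100012]
scene large_grip 0.84 [217.8, 139.8] [518.9  71.1 150. ] 64.0
scene small_grip 0.85 [363.3, 266.5] [ 503.1 -351.6   97. ] -87.8
70 [216.3 137.3]
80 [212.5 138.3]
90 [209.  139.7]
155 84
top large_grip 0.88 [151.6, 183.0] [502.7  63.5 150. ] 75.8
top small_grip 0.64 [368.4, 184.6] [ 512.  -349.7   97. ] -86.4
70 [152.3 179.3]
80 [150.8 183.9]
90 [150.2 188.6]
112 112
```

View pics/f.png

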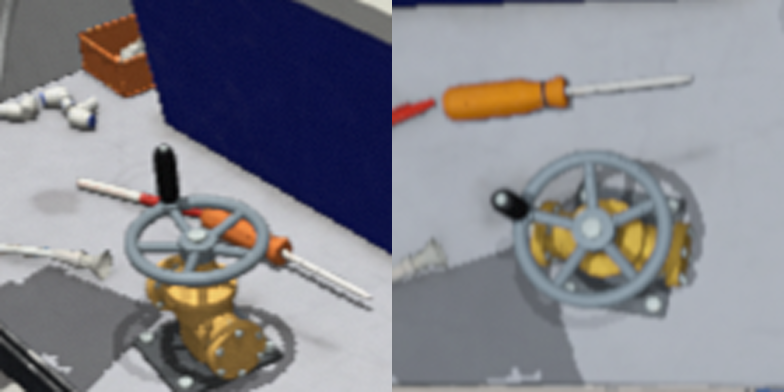

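```bash
python3 -c "
from workcell import robot
print(robot.hand_in())"
```

```text
the job is handed in; nothing more can be done
None
```

I opened the large valve fully and backed it off about a quarter turn. I then let go and handed in at about 13 s with the arm clear.

- **Opening:** I gripped the handle at about 52° and cranked it anticlockwise for about 1.3 turns. At about 170° the force along the turn rose from about 5 N to 53 N and the wheel stopped moving, so I took that as the stop. It also fits the handle lying on the valve's -x side, as I read the valve's orientation from the picture.
- **Back-off:** The handle ended at about 78°, by both the arm position and the last pictures. That is about 92° clockwise from the stop, accurate to a few degrees.
- **Last checks:** The last force reading was under 1 N, with the gripper open and clear of the valve. I never went near the small valve, and its handle was detected within about 5 mm of where it started.
- **Disagreements:** The network's handle point in the scene camera was about 6 px off the picture at the start. At the end it gave 64°, against 76° from the top camera. I went by the pictures, which agreed with the arm position.

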